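Roll the guide roller up to its stop and hold it there

ROBOT

A 6-joint arm with a two-finger parallel gripper is mounted at the origin on a cart in front of the work surface, level with it; the furniture and walls round the work are solid. World frame = base frame: x ahead of the robot, y to its left, z up, the work surface at z = 0. Lengths are in m, angles in rad, forces in N, time in s.
With the tool pointing down it reaches from about 0.275 to 0.85 m from the base axis. Payload 19 kg.
Tool frame: the origin (TCP) lies between the finger pads; the fingertips stand 19 mm ahead of it and the grasp point (between the pads) is the TCP; z points along the fingers, y is the line along which they close (so a half turn about z gives the same grasp; the last joint's range is limited). The gripper opens to 85 mm and grips with 20 to 120 N. Pads are 22 mm wide; open, the fingers measure 114 mm over their backs; the gripper's body (76 mm by 85 mm) begins 54 mm behind the grasp point. The pads swing forward as they close: fully open they stand 13 mm farther back than shut.
Start: joints at [-1.269, 0.15, 1.437, -0, 1.554, -0.134], TCP at [0.243, -0.521, 0.25] pointing down, gripper open.
Joint ranges: [-2.8, 2.8], [-0.68, 2.1], [0.12, 2.68], [-1.39, 4.53], [0.16, 2.79], [-2.81, 2.81]. Speed limits (rad/s): [1.89, 1.89, 2.22, 3.01, 3.01, 3.01].

INTERFACE

Orientations are given as a unit quaternion [x, y, z, w].
In Python, from rig import ctrl gives the robot as it stands.
- The arm moves only by the tool jog_arm, never from a script. Its argument "moves" is a list that holds one entry, the list of rows, each a list of 7 numbers: the turn, a rotation vector about the tool's x, y, z in degrees, then the shift along the tool's x, y, z in cm, then the opening in per cent of the stroke, from 0 (shut) to 100 (fully open). A call has 1 to 12 rows; each row shifts and turns the commanded pose from where the row before left it, along the tool's axes as they then stand; what a row does not reach is not made up. A row lasts 1/8 s, in which the tool goes at most 62.5 mm and 10.7 degrees, less where a joint would pass 70% of its speed; a pose out of reach is approached as far as the arm can. A call is refused whole if a number of a shift passes 6.25 or a number of a turn 10.7, either way. A call with a gripper value outside its range is refused whole. The fingers move at their own pace and stop on an object; the grip force is fixed at half the most. Time passes only in rows, so rows that do not move let the fingers close. It gives the time, the measured TCP pose, the force, the opening and the grip force at its end, in the units of the state.
- ctrl.get_obs(): the state, without advancing time (a new reading comes with each control period).
- ctrl.grab_frame(name): name is "side" or "top" or "wrist"; returns (picture, depth): 420x560x3 uint8, red, green, blue; 420x560 float32, m along the optical axis (not along the pixel's ray), 0 where there is no reading.
- ctrl.calibration(name): a dict with "fx", "fy", "cx", "cy" (pixels), "cam_to_world" (4x4, takes a point from camera to world coordinates). Camera axes: x right, y up, looking along -z (the intrinsics and any distortion apply to the point x, -y, -z); pixel columns grow to the right and rows downward; lengths in m; the calibration is good to about 2 mm. A picture is of the moment at which its call begins: read the wrist's pose just before it. calibration takes no time and is no camera call; for the wrist camera it gives the pose at the moment of the call.
- ctrl.hand_in(): hands the job in; it is judged then, once.
The state is a dict: "clock": time; "joint_positions": joint angles; "joint_velocities": joint speeds; "joint_torque": joint torques, N m; "tcp_pos": TCP position; "tool_rot": TCP orientation; "wrist_force": force on the tool from outside, world axes, zero at the start; "moment": the same for the moment, N m; "gripper_width": opening from 0.0 (shut) to 1.0 (fully open); "grip_force": force on a finger pad.
Only numpy, scipy, OpenCV 4.12 (cv2) and the standard library are available. Lean on these libraries where they do the work, as an engineer would, in place of code of your own. Each camera call takes 0.05 s, during which the arm holds its last target. There are 200 camera calls.

TASK

Push the steel guide roller from the foot of the wooden ramp up to the stop plate at the top with the fingertips, slowly and steadily so that it neither runs ahead nor rolls back, and finish while still holding it lightly but fully home against the stop, so that a colleague can slide the axle through the holes. Only push it from its downhill side: do not grip it or lift it off the ramp, and leave the other things round it where they are. The program ends while the fingers are still holding the roller there.

Things in the scene. Friction and masses are not known exactly. Their poses are not given: they have to be found in the camera images.
- steel_roller: the steel guide roller: a plain steel cylinder, 56 mm in diameter, 90 mm long, 0.3 to 0.65 kg, with a dark 16 mm axle bore in each brass-bushed end. It starts across the foot of the ramp against two 5 mm high cleats, and rolls freely; polished and oiled, it slips along the fingers (friction about 0.3). Origin at its centre; y is its axis, along its length (x and z turn with it as it rolls).
- home (a point): where the roller's centre lies when it is fully home: in line with the axle holes, 28 mm above the deck, 28 mm before the stop plate. Axes fixed to the ramp: x straight up the slope, y across the ramp (along the roller's axis), z out of the deck. The roller starts at x = -0.118, y = 0, z = 0 in this frame and travels along x.
- ramp: wooden loading ramp screwed to the worktop: a 210 x 120 mm plywood deck on a 215 x 140 mm base board, rising 8 degrees away from the robot. Origin: centre of its underside, z up, x level, uphill. Deck surface 16 mm above the worktop at the foot edge (105 mm to -x), 45 mm at the top. Two 13 mm high side rails, 96 mm apart, guide the roller's ends (3 mm play each).
- stop (a point): middle of the face of the aluminium stop plate (46 mm high, 96 mm wide) at the ramp's top, 28 mm above the deck. Beside it stand two aluminium cheek plates 96 mm apart, 52 mm high above the deck, each with a 16 mm axle hole; they reach 23 mm down the slope from the home point. Farther down, nothing but the rails stands above the deck.
- foot (a point): point on the deck midway between the two foot cleats (each 5 mm high, 18 mm wide, 54 mm between them) that the roller rests against at the start; the fingers can come down here, on the roller's downhill side, above the cleats.
- grease_tub: bystander, loose: grease tub, a dark upright tub with a lid, 66 mm across, 79 mm tall. Origin at the centre of its underside.
- red_cap: bystander, loose: loose screw cap, 26 mm across, 21 mm tall. Origin at the centre of its underside.
- round_case: bystander, loose: flat round dark case, 74 x 82 mm, 32 mm tall. Origin at the centre of its underside.
- paint_sleeve: bystander, loose: small pale paint-roller sleeve lying on the worktop, 33 mm across, 90 mm long; not the roller of this job. Origin at the centre of its underside.
- screwdriver: bystander, loose: screwdriver lying flat, 200 mm long, 27 mm thick. Origin at the centre of its underside.

How it is judged:
On the way:
1. the fingers push the roller through the middle of the ramp (30 to 90 mm before home) (x of steel_roller in the frame of home between -0.09 and -0.03 m and contact force between the fingers and steel_roller above 0.1 N).
At the end, for the whole second after the job is handed in: The roller lies on the ramp fully home against the stop (centre within 4 mm of home along the slope and normal to the deck, 6 mm across, axis within 0.06 rad), at rest, and the fingers still press on it with more than 0.2 N (x of steel_roller in the frame of home between -0.004 and 0.004 m and y of steel_roller in the frame of home between -0.006 and 0.006 m and z of steel_roller in the frame of home between -0.004 and 0.004 m and angle between the y axis of steel_roller and the y axis of home, either way round below 0.06 rad and linear speed of steel_roller below 0.02 m/s and contact force between the fingers and steel_roller above 0.2 N); the arm keeps its last pose, push and grip.
It fails at once if the roller runs away or rolls back freely (moves faster than 0.3 m/s) (linear speed of steel_roller above 0.3 m/s).
It fails at once if the roller is lifted more than 12 mm off the deck (z of steel_roller in the frame of home above 0.012 m).
It fails at once if the roller is gripped or pressed hard (more than 35 N from the fingers) (contact force between the fingers and steel_roller above 35 N).
It fails at once if a bystander is moved more than 30 mm (distance of any of grease_tub, red_cap, round_case, paint_sleeve, screwdriver from where it was at the start of the episode above 0.03 m).
It also fails if it takes over 30 s, if anything falls off the work surface, if the arm or the gripper's body presses on something with over 40 N, if the wrist force passes 120 N, or if a joint passes its speed limit or range.

## Working session

There is one attempt and no reset: what is moved stays moved. The work goes in short steps, Python scripts to look and compute and a tool call to move; the robot and the scene stay as the last step left them, time stands still between calls to the robot, and variables do not carry over. Pictures are saved under pics/ and viewed, at most 10 in all, crops included, and the job is handed in when it is done.

Besides the shell and the picture viewer there is one more tool, called by a JSON object that holds its "name" and its "arguments", one argument or row to a line. jog_arm: Moves the arm, as the interface text tells. Its arguments: {"type":"object","properties":{"moves":{"type":"array"}},"required":["moves"]}

```bash
mkdir -p pics; ls
python3 - <<'E'
from rig import ctrl
import cv2,numpy as np
o=ctrl.get_obs();print(o['clock'],o['tcp_pos'],o['tool_rot'],o['gripper_width'],o['wrist_force'])
for n in('top','side'):
    p,d=ctrl.grab_frame(n);cv2.imwrite(f'pics/{n}0.png',p[:,:,::-1]);np.save(f'pics/{n}0.npy',d)
    c=ctrl.calibration(n);print(n,c)
E
```

```text
pics
0.0 [ 0.24262858 -0.52104697  0.24968451] [ 9.76358927e-01  2.16154761e-01 -5.60847714e-05 -6.00929302e-04] 0.9990516640459709 [ 1.01869546 -0.41735029 -0.53895881]
top {'fx': 497.418751648565, 'fy': 497.418751648565, 'cx': 278.9557216224125, 'cy': 217.12008826372806, 'cam_to_world': array([[ 0.00727172,  0.98295697, -0.18369189,  0.41105854],
       [-0.99968522,  0.00273483, -0.02493967, -0.10038242],
       [-0.02401226,  0.18381542,  0.98266744,  0.9217663 ],
       [ 0.        ,  0.        ,  0.        ,  1.        ]])}
side {'fx': 504.3839532154902, 'fy': 504.3839532154902, 'cx': 281.4549585060483, 'cy': 209.53904867075465, 'cam_to_world': array([[-0.91792352,  0.23833646, -0.31719416,  0.31870083],
       [-0.39660386, -0.57342979,  0.71685679,  0.54166376],
       [-0.01103548,  0.78382014,  0.62088985,  0.62358718],
       [ 0.        ,  0.        ,  0.        ,  1.        ]])}
```

View pics/top0.png

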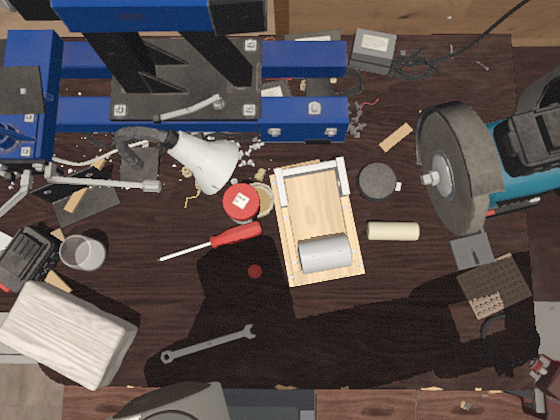

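View pics/side0.png

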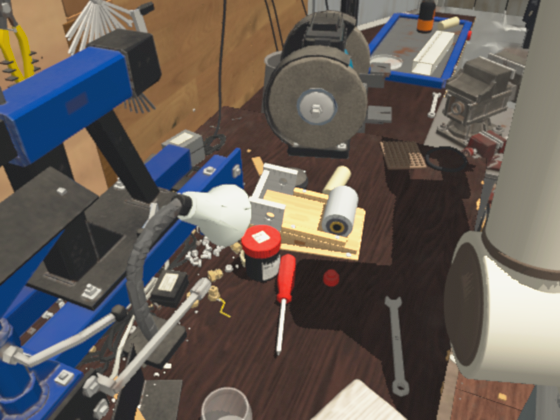

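The top view shows the roller at about (325,254). The ramp's foot corners are at (290,285) and (364,273), and the stop plate runs between (277,180) and (343,165). The lamp head, at (205,160), is near the ramp's top left. Next I'll measure.

```bash
cat > h.py <<'E'
import numpy as np
from rig import ctrl
def cloud(d,c):
    v,u=np.mgrid[:d.shape[0],:d.shape[1]]
    P=np.stack([(u-c['cx'])/c['fx']*d,-(v-c['cy'])/c['fy']*d,-d],-1)
    T=c['cam_to_world'];return P@T[:3,:3].T+T[:3,3]
E
python3 - <<'E'
from h import *
import cv2
d=np.load('pics/top0.npy');W=cloud(d,ctrl.calibration('top'))
im=cv2.imread('pics/top0.png')
for n,(u,v) in dict(roller=(325,250),footL=(290,283),footR=(362,271),topR=(343,163),topL=(278,170),deck=(315,205),tub=(241,201),lamp=(205,160),lampR=(236,160),case=(378,180),sleeve=(392,231),cap=(254,271),sd=(240,234),vise=(300,120),press=(200,15),grinder=(455,180)).items(): print(n,W[v,u].round(3))
m=np.zeros(d.shape,bool);m[150:295,265:370]=1
hsv=cv2.cvtColor(im,cv2.COLOR_BGR2HSV)
wood=m&(hsv[...,1]>50)&(hsv[...,2]>140)&(W[...,2]>.005)&(W[...,2]<.07)
r=cv2.minAreaRect(W[wood][:,:2].astype(np.float32)*1000);print('wood rect',r,cv2.boxPoints(r))
# deck plane
q=np.zeros_like(m);q[195:232,300:335]=1
P=W[q&wood];A=np.c_[P[:,:2],np.ones(len(P))];k=np.linalg.lstsq(A,P[:,2],rcond=None)[0];print('plane',k,'slope deg',np.degrees(np.arctan(np.hypot(*k[:2]))),'dir',np.degrees(np.arctan2(k[1],k[0])))
# roller: points well above deck plane
h=W[...,2]-(W[...,:2]@k[:2]+k[2])
R=m&(h>.03)&(np.mgrid[:420,:560][0]>225)
rr=cv2.minAreaRect(W[R][:,:2].astype(np.float32)*1000);print('roller rect',rr,cv2.boxPoints(rr),W[R].mean(0),h[R].max())
Sg=m&(h>.03)&(np.mgrid[:420,:560][0]<210)
print('cheeks',cv2.minAreaRect(W[Sg][:,:2].astype(np.float32)*1000),h[Sg].max())
E
```

```text
roller [ 0.512 -0.158  0.076]
footL [ 0.46  -0.098  0.003]
footR [ 0.482 -0.23   0.006]
topR [ 0.661 -0.189  0.095]
topL [ 0.648 -0.077  0.096]
deck [ 0.6   -0.143  0.035]
tub [ 0.597 -0.013  0.078]
lamp [0.64  0.034 0.179]
lampR [ 0.644 -0.013  0.168]
case [ 0.647 -0.259  0.033]
sleeve [ 0.552 -0.281  0.034]
cap [ 0.48  -0.033  0.02 ]
sd [ 0.547 -0.007  0.027]
vise [ 0.733 -0.115  0.109]
press [0.786 0.019 0.339]
grinder [ 0.604 -0.345  0.195]
wood rect ((576.94580078125, -147.36611938476562), (229.288818359375, 179.77745056152344), 12.914013862609863) [[ 445.11203   -85.372696]
 [ 485.29025  -260.60297 ]
 [ 708.77954  -209.35954 ]
 [ 668.6013    -34.129272]]
plane [ 0.13634494  0.02651896 -0.04273585] slope deg 7.907784848806109 dir 11.006553361303117
roller rect ((490.9753112792969, -135.3214111328125), (84.6815414428711, 152.50799560546875), 37.34378433227539) [[ 411.0586   -100.382454]
 [ 503.56937  -221.62787 ]
 [ 570.892    -170.26038 ]
 [ 478.38126   -49.014954]] [ 0.5043122  -0.15592518  0.0820313 ] 0.9111184353359875
cheeks ((542.31103515625, -145.1996307373047), (248.787353515625, 122.67070770263672), 7.393849849700928) 0.9111184353359875
```

Run:
```python
from h import *
import cv2
d=np.load('pics/top0.npy');W=cloud(d,ctrl.calibration('top'))
k=np.array([.1363449,.02651896,-.04273585]);v,u=np.mgrid[:420,:560]
h=(W[...,2]-(W[...,:2]@k[:2]+k[2]))*np.cos(np.radians(7.9))
m=(d>0)&(h<.07)&(u>265)&(u<372)&(v>150)&(v<295)
def rect(n,M):
    P=W[M];r=cv2.minAreaRect(P[:,:2].astype(np.float32)*1000);print(n,M.sum(),np.round(r[0],1),np.round(r[1],1),round(r[2],2),P.mean(0).round(4),h[M].max().round(4))
rect('roller',m&(h>.03)&(v>225))
rect('rtop',m&(h>.05)&(v>225))
rect('stop+cheek',m&(h>.035)&(v<215))
rect('rails+roller',m&(h>.008))
rect('base',m&(W[...,2]>.006))
# roller fit: axis dir via SVD & cylinder LSQ r=28
from scipy.optimize import least_squares
P=W[m&(h>.03)&(v>225)]
def f(x):
    a=np.array([-np.sin(x[0]),np.cos(x[0]),0]);q=P-np.array([x[1],x[2],x[3]]);q=q-np.outer(q@a,a);return np.linalg.norm(q,axis=1)-.028
s=least_squares(f,[.17,.51,-.157,.048],loss='soft_l1',f_scale=.001);print('cyl yaw',np.degrees(s.x[0]),s.x[1:],np.abs(s.fun).mean())
a=np.array([-np.sin(s.x[0]),np.cos(s.x[0]),0]);t=(P-s.x[1:])@a;mid=(np.percentile(t,1)+np.percentile(t,99))/2
print('centre',s.x[1:]+mid*a,np.ptp(np.percentile(t,[1,99])))
# grid of heights near lamp, obstacles above z .12
M=(d>0)&(W[...,2]>.12)&(W[...,2]<.4)&(W[...,0]>.4)&(W[...,0]<.8)&(abs(W[...,1]+.14)<.17)
for x in np.arange(.4,.8,.04):
  print(round(x,2),[round(float(W[...,2][M&(abs(W[...,0]-x-.02)<.02)&(abs(W[...,1]-y)<.02)].max(initial=0)),2) for y in np.arange(.03,-.32,-.04)])
```

```text
roller 1635 [ 507.3 -156.8] [54.6 90.4] 10.83 [ 0.5054 -0.1566  0.0723] 0.0594
rtop 972 [ 505.3 -157.1] [36.7 86.5] 11.1 [ 0.5044 -0.1574  0.0763] 0.0594
stop+cheek 998 [ 630.2 -134.1] [ 67.5 120.3] 10.6 [ 0.6388 -0.134   0.0902] 0.0579
rails+roller 3705 [ 575.4 -161.2] [186.9 153.4] 10.68 [ 0.558  -0.148   0.0692] 0.0594
base 8986 [ 574.2 -151.5] [238.  196.8] 0.96 [ 0.5727 -0.1488  0.0456] 0.0594
cyl yaw 10.563644317508743 [ 0.52936338 -0.27238616  0.05008907] 0.0011762937490308449
centre [ 0.5077021  -0.15623258  0.05008907] 0.08696519080100719
0.4 [0.0, 0.0, 0.0, 0.0, 0.0, 0.0, 0.0, 0.0, 0.0]
0.44 [0.0, 0.0, 0.0, 0.0, 0.0, 0.0, 0.0, 0.0, 0.0]
0.48 [0.0, 0.0, 0.0, 0.0, 0.0, 0.0, 0.0, 0.0, 0.0]
0.52 [0.0, 0.0, 0.0, 0.0, 0.0, 0.0, 0.0, 0.0, 0.0]
0.56 [0.16, 0.0, 0.0, 0.0, 0.0, 0.0, 0.0, 0.0, 0.0]
0.6 [0.18, 0.18, 0.0, 0.0, 0.0, 0.0, 0.0, 0.0, 0.16]
0.64 [0.18, 0.18, 0.0, 0.0, 0.0, 0.0, 0.0, 0.0, 0.0]
0.68 [0.15, 0.15, 0.0, 0.0, 0.0, 0.0, 0.0, 0.0, 0.12]
0.72 [0.0, 0.0, 0.0, 0.0, 0.0, 0.0, 0.0, 0.0, 0.19]
0.76 [0.36, 0.37, 0.37, 0.0, 0.0, 0.0, 0.0, 0.0, 0.0]
```

{"name": "jog_arm", "arguments": {
  "moves": [
    [[0,0,7.15,0,0,0,50],[0,0,7.15,0,0,0,50],[0,8,0,0,0,0,50],[0,0,0,0,0,0,50]]
  ]
}}

```text
clock: 0.6
tcp_pos: [0.2415, -0.5215, 0.2499]
tool_rot: [0.993, 0.092, 0.07, -0.007]
wrist_force: [-0.6, -1.0, 0.5]
gripper_width: 0.496
grip_force: 0.0
```

```bash
cat >> h.py <<'E'
from scipy.spatial.transform import Rotation as R
yaw,s=np.radians(10.7),np.radians(8)
X=np.array([np.cos(s)*np.cos(yaw),np.cos(s)*np.sin(yaw),np.sin(s)]);Y=np.array([-np.sin(yaw),np.cos(yaw),0]);Z=np.cross(X,Y)
F=np.c_[X,Y,Z];START=np.array([.5077,-.1563,.0503]);HOME=START+.118*X
def rep(*targets):
    o=ctrl.get_obs();T=R.from_quat(o['tool_rot']);p=o['tcp_pos']
    print('t',o['clock'],'tcp in home frame mm',(F.T@(p-HOME)*1e3).round(1),'force ramp',(F.T@o['wrist_force']).round(2),'w',round(o['gripper_width'],3))
    Rt=R.from_matrix(np.c_[X,-Y,-Z]);print('turn left deg',(T.inv()*Rt).as_rotvec(degrees=True).round(2))
    for t in targets: print(t,'tool shift cm',(T.inv().apply(HOME+F@np.array(t)-p)*100).round(2))
E
python3 - <<'E'
from h import *
print(HOME);rep([-.185,0,.10],[-.185,0,0])
E
```

```text
[ 0.62251991 -0.13460455  0.06672243]
t 0.6 tcp in home frame mm [-416.3 -309.4  243.5] force ramp [-0.74 -0.91  0.6 ] w 0.496
turn left deg [-0.02 -0.02 -0.15]
[-0.185, 0, 0.1] tool shift cm [ 23.05 -31.    14.37]
[-0.185, 0, 0] tool shift cm [ 23.04 -30.99  24.37]
```

{"name": "jog_arm", "arguments": {
  "moves": [
    [[0,0,0,2.3,-3.1,1.4,50],[0,0,0,2.3,-3.1,1.4,50],[0,0,0,2.3,-3.1,1.4,50],[0,0,0,2.3,-3.1,1.4,50],[0,0,0,2.3,-3.1,1.4,50],[0,0,0,2.3,-3.1,1.4,50],[0,0,0,2.3,-3.1,1.4,50],[0,0,0,2.3,-3.1,1.4,50],[0,0,0,2.3,-3.1,1.4,50],[0,0,0,2.3,-3.1,1.4,50],[0,0,0,0,0,0,50],[0,0,0,0,0,0,50]]
  ]
}}

```text
clock: 2.1
tcp_pos: [0.4283, -0.171, 0.1439]
tool_rot: [0.993, 0.093, 0.069, -0.006]
wrist_force: [0.1, -0.2, 0.1]
gripper_width: 0.501
grip_force: 0.0
```

Run:
```python
from h import *
import cv2
rep([-.185,0,0])
p,d=ctrl.grab_frame('wrist');cv2.imwrite('pics/w1.png',p[:,:,::-1]);W=cloud(d,ctrl.calibration('wrist'))
L=(W-HOME)@F
m=(d>0)&(L[...,2]>.012)&(L[...,2]<.035)&(abs(L[...,0]+.118)<.045)&(abs(L[...,1])<.055)
P=L[m];print(m.sum(),P.mean(0),P.min(0),P.max(0))
from scipy.optimize import least_squares
s=least_squares(lambda x:np.hypot(P[:,0]-x[0]-x[2]*P[:,1],P[:,2]-x[1])-.028,[-.118,0,0],loss='soft_l1',f_scale=.001);print(s.x)
```

```text
t 2.1 tcp in home frame mm [-185.     0.3  103.9] force ramp [ 0.12 -0.25  0.08] w 0.501
turn left deg [0.06 0.06 0.05]
[-0.185, 0, 0] tool shift cm [1.000e-02 2.000e-02 1.039e+01]
10803 [-0.11687775 -0.00262869  0.02205988] [-0.14215831 -0.04781791  0.01200346] [-0.09327476  0.04226108  0.02800032]
[-0.11764762 -0.00227789  0.00087975]
```

View pics/w1.png

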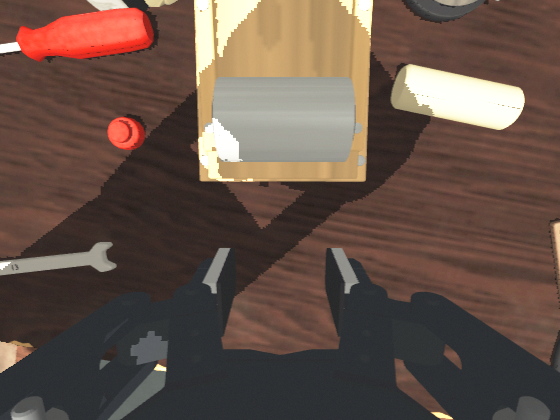

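The wrist view shows the roller spanning columns 213–355 and rows 78–160. It is parallel to the two fingertips at columns 220 and 340, with only about a 2.5 mm sideways offset. I'll descend behind it.

{"name": "jog_arm", "arguments": {
  "moves": [
    [[0,0,0,0,0.25,3,50],[0,0,0,0,0,3,50],[0,0,0,0,0,2,50],[0,0,0,0,0,1.5,50],[0,0,0,0,0,1.0,50],[0,0,0,0,0,0,50],[0,0,0,1,0,0,50],[0,0,0,0.5,0,0,50],[0,0,0,0.3,0,0,50],[0,0,0,0,0,0,50]]
  ]
}}

```text
clock: 3.4
tcp_pos: [0.4608, -0.1672, 0.0423]
tool_rot: [0.993, 0.093, 0.07, -0.006]
wrist_force: [1.3, 0.5, 0.9]
gripper_width: 0.498
grip_force: 0.0
```

```bash
cat > look.py <<'E'
from h import *
import cv2,sys
rep()
p,d=ctrl.grab_frame('side');cv2.imwrite(f'pics/{sys.argv[1]}.png',cv2.resize(p[120:320,200:440,::-1],None,fx=3,fy=3))
p,d=ctrl.grab_frame('wrist');cv2.imwrite(f'pics/{sys.argv[1]}w.png',p[:,:,::-1]);L=(cloud(d,ctrl.calibration('wrist'))-HOME)@F
x0=float(sys.argv[2])
m=(d>0)&(L[...,2]>.010)&(L[...,2]<.032)&(abs(L[...,0]-x0)<.035)&(abs(L[...,1])<.044);P=L[m]
from scipy.optimize import least_squares
s=least_squares(lambda x:np.hypot(P[:,0]-x[0]-x[2]*P[:,1],P[:,2]-x[1])-.028,[x0,0,0],loss='soft_l1',f_scale=.001);print('roller x,z,tilt',s.x.round(4),m.sum(),np.abs(s.fun).mean())
E
python3 look.py a -.118
```

```text
t 3.4 tcp in home frame mm [-166.7   -2.    -1.2] force ramp [1.5  0.27 0.67] w 0.498
turn left deg [ 0.   -0.01 -0.01]
roller x,z,tilt [-0.1176 -0.0024 -0.0004] 39083 0.0004389237394430445
```

View pics/a.png

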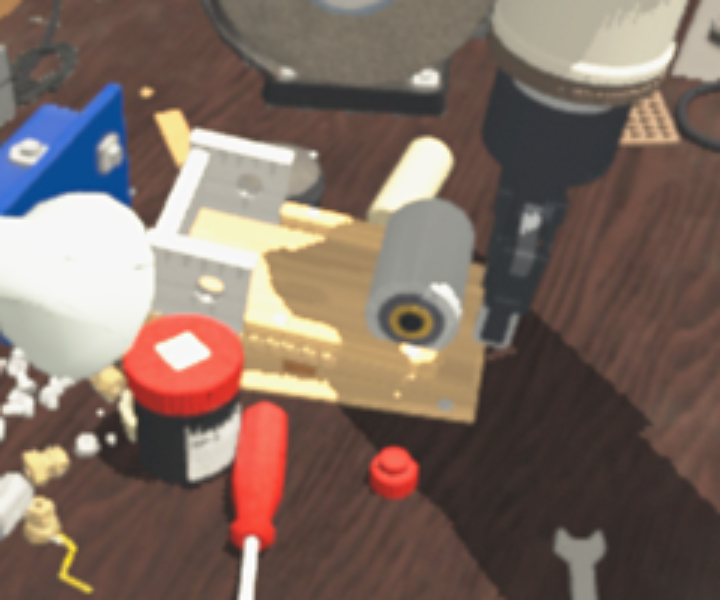

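The crop shows the fingertips (about 495,330) just behind the roller (420,280) and clear of the cleats. Now I'll push slowly.

{"name": "jog_arm", "arguments": {
  "moves": [
    [[0,0,0,0.2,0,0,50],[0,0,0,0.2,0,0,50],[0,0,0,0.2,0,0,50],[0,0,0,0.2,0,0,50],[0,0,0,0.2,0,0,50],[0,0,0,0.2,0,0,50],[0,0,0,0.2,0,0,50],[0,0,0,0.2,0,0,50],[0,0,0,0.2,0,0,50],[0,0,0,0.2,0,0,50],[0,0,0,0.2,0,0,50],[0,0,0,0.2,0,0,50]]
  ]
}}

```text
clock: 5.0
tcp_pos: [0.4841, -0.1628, 0.0456]
tool_rot: [0.993, 0.093, 0.069, -0.007]
wrist_force: [-1.4, 0.0, 0.1]
gripper_width: 0.498
grip_force: 0.6
```

```bash
python3 look.py b -.105
```

```text
t 5.0 tcp in home frame mm [-142.8   -2.    -1.3] force ramp [-1.29  0.3   0.31] w 0.498
turn left deg [-0.    0.   -0.03]
roller x,z,tilt [-0.1039 -0.0023 -0.0014] 39667 0.0013220584978793342
```

{"name": "jog_arm", "arguments": {
  "moves": [
    [[0,0,0,0.25,0,0,50],[0,0,0,0.3,0,0,50],[0,0,0,0.3,0,0,50],[0,0,0,0.3,0,0,50],[0,0,0,0.3,0,0,50],[0,0,0,0.3,0,0,50],[0,0,0,0.3,0,0,50],[0,0,0,0.3,0,0,50],[0,0,0,0.3,0,0,50],[0,0,0,0.3,0,0,50],[0,0,0,0.3,0,0,50],[0,0,0,0.25,0,0,50]]
  ]
}}

```text
clock: 6.6
tcp_pos: [0.5182, -0.1564, 0.0504]
tool_rot: [0.993, 0.093, 0.069, -0.007]
wrist_force: [-1.6, -1.0, -0.6]
gripper_width: 0.501
grip_force: 0.6
```

```bash
python3 look.py c -.07
```

```text
t 6.6 tcp in home frame mm [-107.8   -2.    -1.3] force ramp [-1.83 -0.73 -0.39] w 0.501
turn left deg [-0.   -0.   -0.03]
roller x,z,tilt [-0.0689 -0.0023 -0.0014] 39737 0.0013121172702154817
```

{"name": "jog_arm", "arguments": {
  "moves": [
    [[0,0,0,0.3,0,0,50],[0,0,0,0.3,0,0,50],[0,0,0,0.3,0,0,50],[0,0,0,0.3,0,0,50],[0,0,0,0.3,0,0,50],[0,0,0,0.3,0,0,50],[0,0,0,0.3,0,0,50],[0,0,0,0.3,0,0,50],[0,0,0,0.3,0,0,50],[0,0,0,0.3,0,0,50],[0,0,0,0.3,0,0,50],[0,0,0,0.25,0,0,50]]
  ]
}}

```text
clock: 8.2
tcp_pos: [0.5528, -0.1499, 0.0554]
tool_rot: [0.993, 0.093, 0.069, -0.007]
wrist_force: [-1.2, -0.9, 1.6]
gripper_width: 0.5
grip_force: 0.6
```

{"name": "jog_arm", "arguments": {
  "moves": [
    [[0,0,0,0.25,0,0,50],[0,0,0,0.25,0,0,50],[0,0,0,0.25,0,0,50],[0,0,0,0.25,0,0,50],[0,0,0,0.25,0,0,50],[0,0,0,0.25,0,0,50],[0,0,0,0.25,0,0,50],[0,0,0,0.2,0,0,50],[0,0,0,0.2,0,0,50],[0,0,0,0.2,0,0,50]]
  ]
}}

```text
clock: 9.45
tcp_pos: [0.5756, -0.1456, 0.0586]
tool_rot: [0.993, 0.093, 0.069, -0.007]
wrist_force: [-1.3, -0.7, 0.4]
gripper_width: 0.502
grip_force: 0.6
```

```bash
python3 look.py d -.01
```

```text
t 9.45 tcp in home frame mm [-48.8  -2.1  -1.3] force ramp [-1.37 -0.47  0.58] w 0.502
turn left deg [-0.    0.   -0.03]
roller x,z,tilt [-0.0099 -0.0022 -0.0015] 39517 0.0012955038690260492
```

View pics/dw.png

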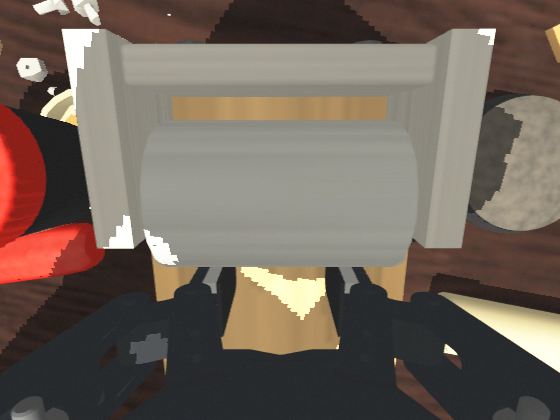

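The wrist view shows the roller (145–415, 120–265) between the cheeks, with a gap to the stop plate (row ~95), so about 10 mm remains. I'll ease in and watch the force.

{"name": "jog_arm", "arguments": {
  "moves": [
    [[0,0,0,0.15,0,0,50],[0,0,0,0.15,0,0,50],[0,0,0,0.15,0,0,50],[0,0,0,0.1,0,0,50],[0,0,0,0.1,0,0,50],[0,0,0,0.1,0,0,50],[0,0,0,0.05,0,0,50]]
  ]
}}

```text
clock: 10.42
tcp_pos: [0.5833, -0.1442, 0.0597]
tool_rot: [0.993, 0.093, 0.069, -0.007]
wrist_force: [-0.5, -0.1, 0.5]
gripper_width: 0.5
grip_force: 0.6
```

{"name": "jog_arm", "arguments": {
  "moves": [
    [[0,0,0,0.05,0,0,50],[0,0,0,0.05,0,0,50]]
  ]
}}

```text
clock: 10.68
tcp_pos: [0.5842, -0.1439, 0.0599]
tool_rot: [0.993, 0.093, 0.069, -0.007]
wrist_force: [-1.0, -0.4, -0.1]
gripper_width: 0.499
grip_force: 0.6
```

{"name": "jog_arm", "arguments": {
  "moves": [
    [[0,0,0,0.05,0,0,50],[0,0,0,0,0,0,50]]
  ]
}}

```text
clock: 10.92
tcp_pos: [0.5847, -0.1439, 0.0599]
tool_rot: [0.993, 0.093, 0.069, -0.007]
wrist_force: [-0.8, 0.5, 0.1]
gripper_width: 0.5
grip_force: 0.3
```

{"name": "jog_arm", "arguments": {
  "moves": [
    [[0,0,0,0.05,0,0,50],[0,0,0,0,0,0,50]]
  ]
}}

```text
clock: 11.18
tcp_pos: [0.5852, -0.1438, 0.06]
tool_rot: [0.993, 0.093, 0.069, -0.007]
wrist_force: [-0.7, -0.5, -0.5]
gripper_width: 0.5
grip_force: 0.4
```

{"name": "jog_arm", "arguments": {
  "moves": [
    [[0,0,0,0.05,0,0,50],[0,0,0,0,0,0,50]]
  ]
}}

```text
clock: 11.42
tcp_pos: [0.5857, -0.1437, 0.06]
tool_rot: [0.993, 0.093, 0.069, -0.007]
wrist_force: [-1.2, -0.6, -0.3]
gripper_width: 0.502
grip_force: 0.7
```

```bash
python3 look.py e 0
```

```text
t 11.425 tcp in home frame mm [-38.5  -2.1  -1.3] force ramp [-1.36 -0.31 -0.13] w 0.502
turn left deg [-0.    0.   -0.03]
roller x,z,tilt [ 0.0011 -0.0022  0.0008] 45454 0.0021689446742593774
```

{"name": "jog_arm", "arguments": {
  "moves": [
    [[0,0,0,0.05,0,0,50],[0,0,0,0.05,0,0,50],[0,0,0,0,0,0,50]]
  ]
}}

```text
clock: 11.9
tcp_pos: [0.5858, -0.1436, 0.06]
tool_rot: [0.993, 0.093, 0.068, -0.007]
wrist_force: [-10.2, -2.5, 4.0]
gripper_width: 0.5
grip_force: 5.0
```

{"name": "jog_arm", "arguments": {
  "moves": [
    [[0,0,0,0.05,0,0,50],[0,0,0,0,0,0,50]]
  ]
}}

```text
clock: 12.15
tcp_pos: [0.5859, -0.1436, 0.0599]
tool_rot: [0.993, 0.093, 0.068, -0.007]
wrist_force: [-15.3, -2.2, 5.3]
gripper_width: 0.497
grip_force: 7.2
```

{"name": "jog_arm", "arguments": {
  "moves": [
    [[0,0,0,0.05,0,0,50],[0,0,0,0,0,0,50]]
  ]
}}

```text
clock: 12.4
tcp_pos: [0.5859, -0.1436, 0.0598]
tool_rot: [0.993, 0.093, 0.067, -0.007]
wrist_force: [-19.0, -4.6, 6.7]
gripper_width: 0.501
grip_force: 9.3
```

The roller is against the stop at about 20 N. I'll back off the command to hold it lightly.

{"name": "jog_arm", "arguments": {
  "moves": [
    [[0,0,0,-0.05,0,0,50],[0,0,0,-0.05,0,0,50],[0,0,0,-0.03,0,0,50],[0,0,0,0,0,0,50],[0,0,0,0,0,0,50]]
  ]
}}

```text
clock: 13.02
tcp_pos: [0.5858, -0.1436, 0.0599]
tool_rot: [0.993, 0.093, 0.069, -0.007]
wrist_force: [-6.6, -2.0, 1.2]
gripper_width: 0.501
grip_force: 3.3
```

```bash
python3 look.py f 0
```

```text
t 13.025 tcp in home frame mm [-38.4  -2.   -1.5] force ramp [-6.66 -0.75  2.16] w 0.501
turn left deg [-0.02  0.08 -0.03]
roller x,z,tilt [ 0.0011 -0.0022  0.001 ] 45518 0.002195454422717352
```

View pics/fw.png

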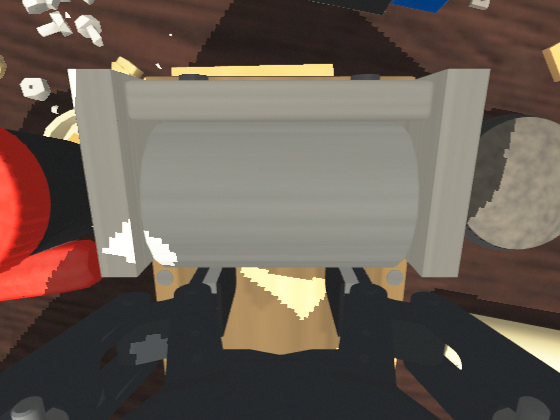

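The roller (145–418, 120–265) now sits flush against the stop plate at row ~120, square between the cheeks. Both fingers are touching it with about 7 N.

```bash
python3 -c "
from rig import ctrl
print(ctrl.hand_in())"
```

```text
the job is handed in; nothing more can be done
None
```

The roller is fully home against the stop with the fingers still holding it at about 7 N; I handed the job in at about 13 s and got no verdict back.

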